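# Wash the cheese trier

### The job

Pull the blue-handled cheese trier up out of its holder, lower it into the steel basin of the tool washer so that it touches the basin before you let go, and leave it lying flat on the basin floor. Then start the wash: press the yellow key down and let it come up, then press the green key the same way; do not press the red key. Leave the white-handled spatula standing in its holder, and leave the cheese and the scrubbing brush where they are.

Things in the scene. Friction and masses are not known exactly. Their poses are not given: they have to be found in the camera images.
- trier: cheese trier, 185 mm long, 110 g, loose, upright in its holder. z runs along its axis from shaft to handle; origin on the axis at the underside of the guard, which sits on the holder's lid. Along z: round steel shaft, 14 mm thick, -100 to 0 mm; square steel guard 34 x 34 mm, 0 to 5 mm; square blue handle 22 x 22 mm (sides along x, y), 5 to 85 mm
- trier_grip (a point): middle of the blue handle, 45 mm above the trier's origin
- trier_tip (a point): lower end of the trier's steel shaft, on its axis
- trier_end (a point): top end of the trier's blue handle, on its axis
- holder_blue: upright steel cup, fixed, 72 mm in diameter, 110 mm high with its 60 x 60 mm, 10 mm thick white lid; it holds the trier. Origin at the centre of its underside; z up. The lid has a square hole 22 x 22 mm in its centre, so the shaft has 4 mm of play to each side
- holder_blue_rim (a point): centre of the hole, in the top face of the trier's holder, 110 mm above the table; the shaft tip must rise above this to be clear
- holder_white: a second identical holder, fixed, that holds the white-handled spatula; origin at the centre of its underside
- spatula: bystander: white-handled steel spatula standing upright in the second holder; same guard and handle sizes as the trier, origin at the underside of its guard, z up along the handle
- washer: tool washer, fixed: a grey control strip (86 mm in x, 330 mm in y, 50 mm high, centre at x = -88 mm) and behind it an open steel basin (190 mm in x, 330 mm in y outside, centre at x = +50 mm, walls 4 mm, rim 60 mm above the table). Origin on the table; x points from the strip to the basin, y along its length
- basin (a point): centre of the basin's inner floor, about 4 mm above the table; inside the basin measures 182 mm in x by 322 mm in y and is 56 mm deep; axes as the washer's
- key_yellow (a joint): yellow key of the washer (choose the programme): travel in m, 0 up, 0.006 fully down; sprung, about 4 N
- key_yellow_top (a point): centre of the top of the yellow key, 32 mm in diameter, pressed straight down. The three keys stand in a row on the control strip, 90 mm apart, in an order that changes
- key_green (a joint): green key (start): travel in m, 0 up, 0.006 fully down; sprung, about 4 N
- key_green_top (a point): centre of the top of the green key, 32 mm in diameter
- key_red (a joint): red key (stop), not to be pressed: travel in m, 0 up, 0.006 fully down
- key_red_top (a point): centre of the top of the red key, 32 mm in diameter
- cheese: bystander: round pale cheese, 150 mm in diameter, 60 mm high, lying on an upturned steel pot; origin at the centre of its underside
- pot: fixed upturned steel pot under the cheese, 150 mm in diameter, 110 mm high; origin at the centre of its underside
- brush: bystander: green scrubbing brush lying on the table, about 200 mm long; origin under its middle
Mind the look-alikes: they are no part of the job. Leave any orange look-alike of the trier alone.

How it is judged:
By the outcome, as a careful person would: the job done as asked, in the order asked, and still so for the second after the job is handed in, with the robot touching nothing.
It also fails if it takes over 53 s, if anything falls off the work surface, if the arm or the gripper's body presses on something with over 40 N, if the wrist force passes 120 N, or if a joint passes its speed limit or range.

### The arm

A 6-joint arm with a two-finger parallel gripper is mounted at the origin on the work surface. World frame = base frame: x ahead of the robot, y to its left, z up, the work surface at z = 0. Lengths are in m, angles in rad, forces in N, time in s.
With the tool pointing down it reaches from about 0.25 to 0.775 m from the base axis. Payload 4 kg.
Tool frame: the origin (TCP) lies at the very end of the fingers, on their centre line; the grasp point (between the pads) lies 19 mm behind it; x points along the fingers, y is the direction in which the jaws open and shut, and the axes are right-handed (so a half turn about x gives the same grasp; the last joint's range is limited). The gripper opens to 94 mm and grips with 3 to 60 N. Pads are 16 mm wide; open, the fingers measure 119 mm over their backs; the gripper's body (75 mm by 177 mm) begins 78 mm behind the grasp point.
Start: joints at [1.219, 0.087, 1.371, -0, 1.684, -0.103], TCP at [0.135, 0.533, 0.206] pointing down, gripper open.
Joint ranges: [-3.1, 3.1], [-0.76, 2.03], [0.27, 2.55], [-1.08, 4.22], [0.17, 2.65], [-2.57, 2.57]. Speed limits (rad/s): [2.79, 2.79, 3.14, 3.14, 3.14, 3.14].

### API

Orientations are given as [roll, pitch, yaw] about the fixed x, y, z axes, in that order (R = Rz(yaw) Ry(pitch) Rx(roll)).
In Python, from bench import robot gives the robot as it stands.
- The arm moves only by the tool carry_out, never from a script. Its argument "targets" is a list of rows, each a list of 5 numbers: the closure, from 0 (fully open) to 1 (shut), then the shift along the tool's x, y, z in cm, then the turn about the tool's x in degrees. In form: [[fingers, tx, ty, tz, turn], ...]. A call has 1 to 20 rows; each row shifts and turns the commanded pose from where the row before left it, along the tool's axes as they then stand; what a row does not reach is not made up. A row lasts 1/10 s, in which the tool goes at most 50 mm and 8.59 degrees, less where a joint would pass 70% of its speed; a pose out of reach is approached as far as the arm can. A call is refused whole if a number of a shift passes 5 or a number of a turn 8.59, either way. A call with a gripper value outside its range is refused whole. The fingers move at their own pace and stop on an object; the grip force is fixed at half the most. Time passes only in rows, so rows that do not move let the fingers close. It gives the time, the measured TCP pose, the force and the opening at its end, in the units of the state.
- robot.get_obs(): the state, without advancing time (a new reading comes with each control period).
- robot.snapshot(name): name is "scene" or "top" or "wrist"; returns a dict with "image" (400x640x3 uint8, red, green, blue), "camera_matrix" (3x3 intrinsics, pixels), "distortion" ([k1, k2, p1, p2, k3] as OpenCV has them; the pictures are not rectified), "pose" (4x4, takes a point from camera to world coordinates). Camera axes: x right, y up, looking along -z (the intrinsics and any distortion apply to the point x, -y, -z); pixel columns grow to the right and rows downward; lengths in m; the calibration is good to about 2 mm. A picture is of the moment at which its call begins. There is no depth.
- robot.close_job(): hands the job in, once; it reports no verdict.
The state is a dict: "time": time; "joint_positions": joint angles; "qvel": joint speeds; "joint_torque": joint torques, N m; "tool_pos": TCP position; "ee_rot": TCP orientation; "wrist_force": force on the tool from outside, world axes, zero at the start; "wrist_torque": the same for the moment, N m; "width": finger opening in m.
Only numpy, scipy, OpenCV 4.12 (cv2) and the standard library are available. Lean on these libraries where they do the work, as an engineer would, in place of code of your own. Each camera call takes 0.05 s, during which the arm holds its last target. There are 200 camera calls.

## Working session

There is one attempt and no reset: what is moved stays moved. The work goes in short steps, Python scripts to look and compute and a tool call to move; the robot and the scene stay as the last step left them, time stands still between calls to the robot, and variables do not carry over. Pictures are saved under pics/ and viewed, about 8 in all and at most 12, crops included, and the job is handed in when it is done.

Besides the shell and the picture viewer there is one more tool, called after "Call:" in YAML: its name, and indented under it one key for each argument. carry_out: Moves the arm, as the interface text tells. Its arguments: {"type":"object","properties":{"targets":{"type":"array","items":{"type":"array","items":{"type":"number"}}}},"required":["targets"]}

```bash
mkdir -p pics; ls; cat > h.py <<'E'
import numpy as np, cv2, pickle
from bench import robot
def snap(n,f):
    s=robot.snapshot(n); cv2.imwrite(f'pics/{f}.png',s['image'][:,:,::-1]); pickle.dump(s,open(f'pics/{f}.pkl','wb')); return s
def load(f): return pickle.load(open(f'pics/{f}.pkl','rb'))
def ray(s,u,v):
    p=cv2.undistortPoints(np.array([[[u,v]]],float),np.array(s['camera_matrix']),np.array(s['distortion']))[0,0]
    T=np.array(s['pose']); return T[:3,3],T[:3,:3]@np.array([p[0],-p[1],-1])
def atz(s,u,v,z):
    o,d=ray(s,u,v); return o+d*(z-o[2])/d[2]
def proj(s,P):
    T=np.array(s['pose']); c=(np.atleast_2d(P)-T[:3,3])@T[:3,:3]; c=c*[1,-1,-1]
    return cv2.projectPoints(c,np.zeros(3),np.zeros(3),np.array(s['camera_matrix']),np.array(s['distortion']))[0][:,0]
E
python3 - <<'E'
from h import *
o=robot.get_obs(); print(o)
a=snap('top','top0'); b=snap('scene','sc0')
for s in(a,b): print(np.round(s['pose'],3),np.round(s['camera_matrix'],1))
E
```

```text
pics
{'time': 0.0, 'joint_positions': array([ 1.21887863e+00,  8.79616450e-02,  1.37223928e+00, -4.87547524e-06,
        1.68358291e+00, -1.03122318e-01]), 'qvel': array([-0.00090677, -0.00098995, -0.00020314,  0.000248  ,  0.00155528,
       -0.00093428]), 'joint_torque': array([-5.54856724e-04, -3.40197122e+01, -3.02421999e+01,  7.16762315e-02,
        3.32945713e-02, -1.51518111e-04]), 'tool_pos': array([0.13526073, 0.53255034, 0.20430814]), 'ee_rot': array([-1.6717072 ,  1.56860514, -1.92050311]), 'wrist_force': array([-0.54401273,  0.53411096, -0.16033202]), 'wrist_torque': array([ 0.01510943, -0.01188106, -0.06733122]), 'width': 0.09386554944315834}
[[-0.025  0.991 -0.129  0.453]
 [-0.999 -0.029 -0.022 -0.126]
 [-0.026  0.128  0.991  1.241]
 [ 0.     0.     0.     1.   ]] [[426.7   0.  324.9]
 [  0.  426.7 196.7]
 [  0.    0.    1. ]]
[[ 0.77  -0.362  0.525  1.235]
 [ 0.638  0.425 -0.642 -0.896]
 [ 0.009  0.83   0.558  0.837]
 [ 0.     0.     0.     1.   ]] [[404.6   0.  323.4]
 [  0.  404.6 205.3]
 [  0.    0.    1. ]]
```

View pics/top0.png

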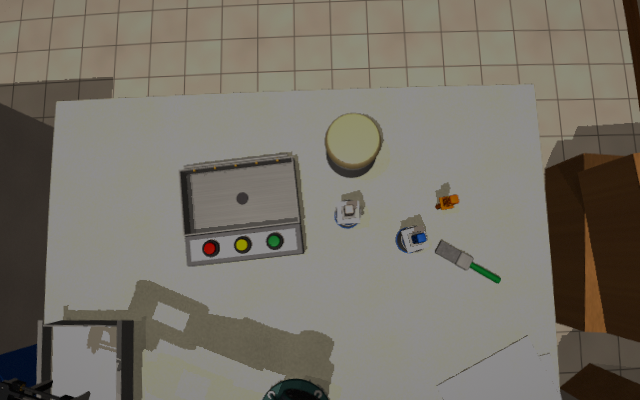

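View pics/sc0.png

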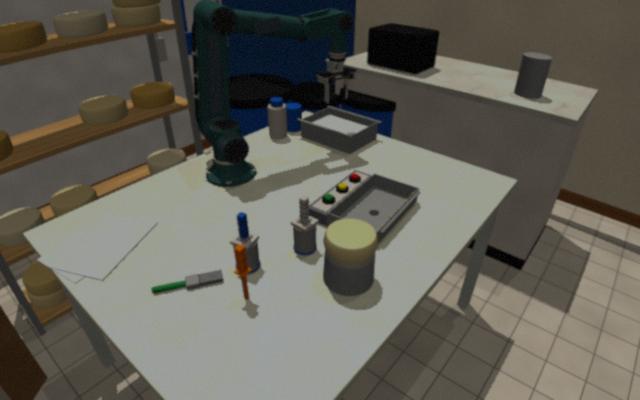

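Top view: candidates for the trier are the blue handle (419,239), the orange look-alike (447,202) and the white spatula (348,211). By the description I choose the blue one. The keys are red (209,248), yellow (241,244) and green (275,241), and the basin drain is at (242,198). I'll check the choice in one close crop and measure.

```bash
python3 - <<'E'
from h import *
a=load('top0'); b=load('sc0')
A=cv2.resize(a['image'][205:265,380:450],None,fx=8,fy=8,interpolation=cv2.INTER_CUBIC)
B=cv2.resize(b['image'][200:280,205:275],None,fx=6,fy=6,interpolation=cv2.INTER_CUBIC)
c=np.zeros((480,980,3),np.uint8); c[:,:560]=A; c[:480,560:980]=B
c=cv2.convertScaleAbs(c,alpha=1.5); cv2.imwrite('pics/crop0.png',cv2.resize(c,(800,392))[:,:,::-1])
def cen(s,lo,hi,roi):
    h=cv2.cvtColor(s['image'],cv2.COLOR_RGB2HSV); m=cv2.inRange(h,lo,hi); k=np.zeros_like(m); x0,y0,x1,y1=roi; k[y0:y1,x0:x1]=m[y0:y1,x0:x1]
    ys,xs=np.nonzero(k); return xs.mean(),ys.mean(),len(xs)
for n,lo,hi,roi in [('red',(0,120,60),(8,255,255),(190,230,225,265)),('yel',(22,120,60),(35,255,255),(225,230,258,262)),('gre',(45,100,40),(85,255,255),(258,225,292,258)),('blue',(100,120,60),(125,255,255),(412,230,430,248))]:
    u,v,k=cen(a,lo,hi,roi); print(n,u,v,k,[np.round(atz(a,u,v,z),4) for z in(0.05,0.06,.195)])
for n,u,v,z in [('drain',242,198,.004),('BL',180,170,.06),('BR',296,155,.06),('TR?',303,252,.05),('TL?',188,265,.05),('spat',349,210,.195),('cheese',353,140,.17),('brush',468,262,.02),('orange',452,200,.1)]: print(n,np.round(atz(a,u,v,z),4))
E
```

```text
red 208.9902912621359 248.16504854368932 103 [array([0.4722, 0.2299, 0.05  ]), array([0.4721, 0.2269, 0.06  ]), array([0.4699, 0.1866, 0.195 ])]
yel 241.3153153153153 244.3783783783784 111 [array([0.4807, 0.1381, 0.05  ]), array([0.4805, 0.1359, 0.06  ]), array([0.4774, 0.1059, 0.195 ])]
gre 273.4869565217391 240.68695652173912 115 [array([0.4889, 0.0474, 0.05  ]), array([0.4886, 0.0459, 0.06  ]), array([0.4845, 0.0263, 0.195 ])]
blue 420.9577464788732 237.56338028169014 71 [array([ 0.4865, -0.3631,  0.05  ]), array([ 0.4862, -0.3611,  0.06  ]), array([ 0.4825, -0.3342,  0.195 ])]
drain [0.6177 0.146  0.004 ]
BL [0.6963 0.3134 0.06  ]
BR [ 0.7288 -0.0206  0.06  ]
TR? [ 0.4555 -0.0346  0.05  ]
TL? [0.4265 0.2896 0.05  ]
spat [ 0.555 -0.161  0.195]
cheese [ 0.7381 -0.1781  0.17  ]
brush [ 0.4144 -0.4991  0.02  ]
orange [ 0.5833 -0.4421  0.1   ]
```

View pics/crop0.png

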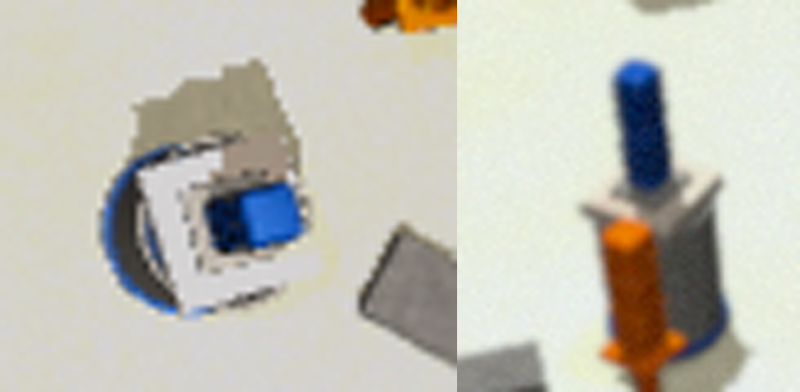

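```bash
cat >> h.py <<'E'
from scipy.spatial.transform import Rotation as Ro
def Rt(o): return Ro.from_euler('xyz',o['ee_rot']).as_matrix()
def go(P,yaw=None):
    "tool-frame cm to point P; turn deg so jaw axis lies at world yaw (deg, mod 180)"
    o=robot.get_obs(); R=Rt(o); d=R.T@(np.array(P)-o['tool_pos'])*100
    j=np.degrees(np.arctan2(R[1,1],R[0,1]))
    print('t',round(o['time'],2),'tcp',np.round(o['tool_pos'],4),'jaw',round(j,1),'q',np.round(o['joint_positions'],2),'F',np.round(o['wrist_force'],1),'w',round(o['width'],4))
    print('delta cm',np.round(d,2),'turn', None if yaw is None else round(-((yaw-j+90)%180-90),1))
E
python3 - <<'E'
from h import *
print(np.round(Rt(robot.get_obs()),3)); go([.482,-.335,.30],10)
E
```

```text
[[-0.001  0.246  0.969]
 [-0.002  0.969 -0.246]
 [-1.    -0.002 -0.   ]]
t 0.1 tcp [0.1353 0.5326 0.2044] jaw 75.7 q [ 1.22  0.09  1.37 -0.    1.68 -0.1 ] F [ 0.1  0.5 -0.4] w 0.0937
delta cm [ -9.42 -75.57  54.97] turn 65.7
```

Call:
carry_out:
  targets:
    - [0,-4.7,0,0,0]
    - [0,-4.7,0,0,0]
    - [0,0,-4,2.9,0]
    - [0,0,-4,2.9,0]
    - [0,0,-4,2.9,0]
    - [0,0,-4,2.9,0]
    - [0,0,-4,2.9,0]
    - [0,0,-4,2.9,0]
    - [0,0,-4,2.9,0]
    - [0,0,-4,2.9,0]
    - [0,0,-4,2.9,0]
    - [0,0,-4,2.9,0]
    - [0,0,-4,2.9,0]
    - [0,0,-4,2.9,0]
    - [0,0,-4,2.9,0]
    - [0,0,-4,2.9,0]
    - [0,0,-4,2.9,0]
    - [0,0,-4,2.9,0]
    - [0,0,-4,2.9,0]
    - [0,0,-3,2.3,0]

```text
time: 2.1
tool_pos: [0.4609, -0.2848, 0.2981]
ee_rot: [2.824, 1.569, 2.574]
wrist_force: [0.3, -0.6, -0.5]
width: 0.0938
```

```bash
python3 - <<'E'
from h import *
go([.482,-.335,.30],10); s=snap('wrist','w0'); cv2.imwrite('pics/w0.png',cv2.convertScaleAbs(s['image'],alpha=1.5)[:,:,::-1])
print(np.round(s['pose'],3), proj(s,[[.482,-.335,.195],[.482,-.335,.11]]))
E
```

```text
t 2.1 tcp [ 0.4609 -0.2848  0.2981] jaw 75.6 q [-0.66  0.07  1.21 -0.    1.87 -1.98] F [ 0.3 -0.6 -0.5] w 0.0938
delta cm [-0.2  -4.34  3.29] turn 65.6
[[ 0.247 -0.942 -0.227  0.396]
 [ 0.969  0.24   0.057 -0.268]
 [ 0.001 -0.234  0.972  0.478]
 [ 0.     0.     0.     1.   ]] [[268.97212469 229.27278615]
 [279.04678107 205.57804959]]
```

View pics/w0.png

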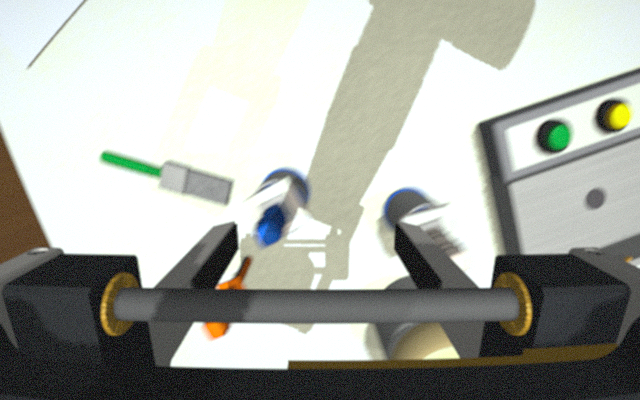

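The wrist view shows the blue handle at (270,228), which agrees with the projection (269,229). The orange look-alike is at (220,320), and the spatula is beyond the right finger.

Call:
carry_out:
  targets:
    - [0,0,-2.2,1.65,0]
    - [0,0,-2.2,1.65,0]
    - [0,0,0,0,8]
    - [0,0,0,0,8]
    - [0,0,0,0,8]
    - [0,0,0,0,8]
    - [0,0,0,0,8]
    - [0,0,0,0,8]
    - [0,0,0,0,8]
    - [0,0,0,0,6]
    - [0,0,0,0,0]
    - [0,0,0,0,0]

```text
time: 3.35
tool_pos: [0.4818, -0.3326, 0.299]
ee_rot: [-2.618, 1.57, 2.337]
wrist_force: [-1.1, 0.4, 0.7]
width: 0.0941
```

```bash
python3 - <<'E'
from h import *
go([.482,-.335,.135],13); s=snap('wrist','w1'); p=proj(s,[[.482,-.335,.195],[.482,-.335,.11]]);print(p)
u,v=map(int,p.mean(0)); u0=max(u-60,0);v0=max(v-50,0); c=s['image'][v0:v0+100,u0:u0+120]
print(u0,v0); cv2.imwrite('pics/w1c.png',cv2.convertScaleAbs(cv2.resize(c,None,fx=6,fy=6,interpolation=cv2.INTER_CUBIC),alpha=1.5)[:,:,::-1])
E
```

```text
t 3.35 tcp [ 0.4818 -0.3326  0.299 ] jaw 13.9 q [-0.7   0.17  1.09  0.    1.88 -0.94] F [-1.1  0.4  0.7] w 0.0941
delta cm [16.4  -0.03  0.25] turn 0.9
[[314.51589124 198.24752506]
 [314.84948863 180.90979578]]
254 139
```

View pics/w1c.png

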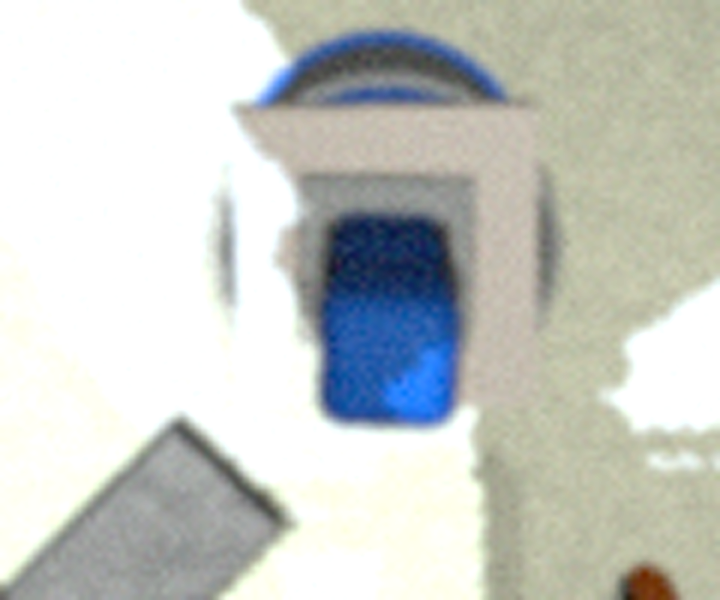

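The crop shows the handle square with the jaws, its top face centred at about (319,199).

```bash
python3 - <<'E'
from h import *
s=load('w1'); P=atz(s,319,199,.195); print(P, proj(s,[[*robot.get_obs()['tool_pos'][:2],.195]])); P[2]=.135; go(P,14)
E
```

```text
[ 0.48617292 -0.33469848  0.195     ] [[314.91587163 195.826974  ]]
t 3.4 tcp [ 0.4818 -0.3327  0.2991] jaw 13.9 q [-0.7   0.17  1.09  0.    1.88 -0.94] F [ 0.   0.4 -0.1] w 0.0942
delta cm [16.41  0.38  0.31] turn -0.1
```

Call:
carry_out:
  targets:
    - [0,3,0.3,0.28,0]
    - [0,4,0,0,0]
    - [0,4,0,0,0]
    - [0,3,0,0,0]
    - [0,2.3,0,0,0]
    - [0,0,0,0,0]
    - [1,0,0,0,0]
    - [1,0,0,0,0]
    - [1,0,0,0,0]
    - [1,0,0,0,0]
    - [1,0,0,0,0]
    - [1,0,0,0,0]
    - [1,0,0,0,0]
    - [1,0,0,0,0]

```text
time: 4.8
tool_pos: [0.4854, -0.3348, 0.1364]
ee_rot: [2.934, 1.571, 1.604]
wrist_force: [-0.6, -0.0, 0.3]
width: 0.0337
```

Call:
carry_out:
  targets:
    - [1,0,0,0,0]
    - [1,0,0,0,0]
    - [1,0,0,0,0]
    - [1,0,0,0,0]

```text
time: 5.2
tool_pos: [0.4853, -0.3349, 0.1364]
ee_rot: [-2.191, 1.57, 2.761]
wrist_force: [-0.2, 0.5, 0.6]
width: 0.0218
```

Call:
carry_out:
  targets:
    - [1,-2,0,0,0]
    - [1,-3.5,0,0,0]
    - [1,-4,0,0,0]
    - [1,-4,0,0,0]
    - [1,-4,0,0,0]
    - [1,-3.5,0,0,0]
    - [1,0,0,0,4.3]
    - [1,0,0,0,4.3]
    - [1,0,0,0,0]

```text
time: 6.1
tool_pos: [0.4856, -0.3349, 0.3462]
ee_rot: [3.107, 1.57, 1.627]
wrist_force: [1.0, -0.2, -1.4]
width: 0.0217
```

```bash
python3 - <<'E'
from h import *
go([.610,.230,.30],5.3); print(Rt(robot.get_obs()).round(3))
E
```

```text
t 6.1 tcp [ 0.4856 -0.3349  0.3462] jaw 5.2 q [-0.7   0.2   0.97  0.    1.98 -0.79] F [ 1.  -0.2 -1.4] w 0.0217
delta cm [  4.64  17.47 -55.14] turn -0.1
[[-0.     0.996  0.09 ]
 [ 0.     0.09  -0.996]
 [-1.     0.    -0.   ]]
```

Call:
carry_out:
  targets:
    - [1,0,0.6,-2,0]
    - [1,0,1.2,-3.8,0]
    - [1,0,1.3,-4,0]
    - [1,0,1.3,-4,0]
    - [1,0,1.3,-4,0]
    - [1,0,1.3,-4,0]
    - [1,0,1.3,-4,0]
    - [1,0,1.3,-4,0]
    - [1,0,1.3,-4,0]
    - [1,0,1.3,-4,0]
    - [1,0,1.3,-4,0]
    - [1,0,1.3,-4,0]
    - [1,0,1.3,-4,0]
    - [1,0,1.2,-3.4,0]
    - [1,0,0.8,-2,0]
    - [1,0,0,0,0]
    - [1,0,0,0,0]

```text
time: 7.8
tool_pos: [0.6161, 0.2312, 0.3453]
ee_rot: [-1.195, 1.569, -2.674]
wrist_force: [0.4, -0.7, -1.9]
width: 0.0221
```

```bash
python3 - <<'E'
from h import *
go([.610,.230,.130],5.3)
s=snap('wrist','w2'); t=snap('scene','sc2'); 
c=t['image'][60:220,260:480]; c=cv2.resize(c,(550,400),interpolation=cv2.INTER_CUBIC)
w=s['image'][:,100:350]
cv2.imwrite('pics/v2.png',cv2.convertScaleAbs(np.hstack([c,w]),alpha=1.4)[:,:,::-1])
E
```

```text
t 7.8 tcp [0.6161 0.2312 0.3453] jaw 5.2 q [ 0.27  0.37  0.76 -0.    2.02  0.18] F [ 0.4 -0.7 -1.9] w 0.0221
delta cm [21.53 -0.57  0.04] turn -0.1
```

View pics/v2.png

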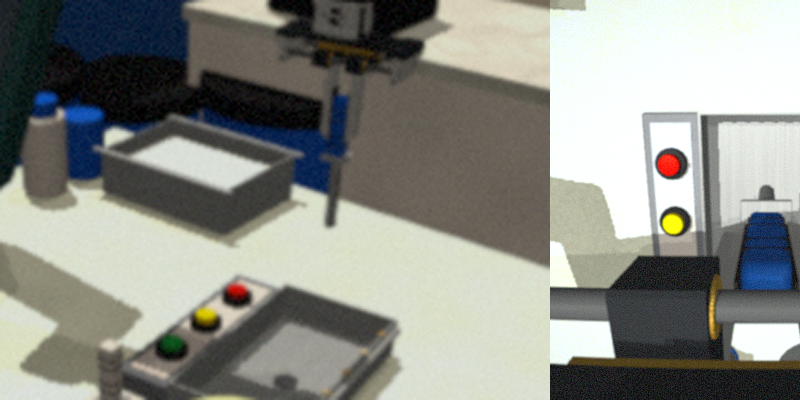

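The trier hangs straight in the jaws above the basin (scene crop, about (335,150)). The red, yellow, green order is confirmed. Lowering now.

Call:
carry_out:
  targets:
    - [1,3,-0.5,0,0]
    - [1,4,0,0,0]
    - [1,4,0,0,0]
    - [1,4,0,0,0]
    - [1,3,0,0,0]
    - [1,2,0,0,0]
    - [1,0.5,0,0,0]
    - [1,0.3,0,0,0]
    - [1,0,0,0,0]

```text
time: 8.8
tool_pos: [0.6119, 0.2302, 0.1401]
ee_rot: [1.778, 1.568, 0.296]
wrist_force: [-0.0, -0.2, -0.7]
width: 0.0223
```

Call:
carry_out:
  targets:
    - [1,0.3,0,0,0]
    - [1,0.2,0,0,0]
    - [1,0.2,0,0,0]
    - [1,0,0,0,0]

```text
time: 9.2
tool_pos: [0.6111, 0.2307, 0.1313]
ee_rot: [-1.748, 1.571, 3.055]
wrist_force: [-0.6, 0.3, -1.6]
width: 0.0222
```

Call:
carry_out:
  targets:
    - [1,0.1,0,0,0]
    - [1,0.1,0,0,0]
    - [1,0,0,0,0]
    - [1,0,0,0,0]

```text
time: 9.6
tool_pos: [0.6113, 0.2308, 0.1303]
ee_rot: [1.923, 1.57, 0.442]
wrist_force: [-1.3, -0.8, 2.9]
width: 0.0219
```

Call:
carry_out:
  targets:
    - [1,0.1,0,0,0]
    - [1,0,0,0,0]
    - [1,0,0,0,0]

```text
time: 9.9
tool_pos: [0.6113, 0.2308, 0.1303]
ee_rot: [1.863, 1.569, 0.382]
wrist_force: [-0.6, -0.3, 7.0]
width: 0.0218
```

Call:
carry_out:
  targets:
    - [1,0.1,0,0,0]
    - [1,0.02,0,0.63,0]
    - [1,0.04,0,0.63,0]
    - [1,0.07,0,0.63,0]
    - [1,0.1,0,0.63,0]
    - [1,0,0,0,0]
    - [1,0,0,0,0]

```text
time: 10.6
tool_pos: [0.6135, 0.2068, 0.1281]
ee_rot: [2.535, 1.567, 1.055]
wrist_force: [-3.4, 1.1, 8.7]
width: 0.0221
```

```bash
python3 - <<'E'
from h import *
go([.61,.23,.13],5.3); t=snap('scene','sc3'); c=t['image'][70:220,290:440]; c=cv2.resize(c,(600,600),interpolation=cv2.INTER_CUBIC)
cv2.imwrite('pics/v3.png',cv2.convertScaleAbs(c,alpha=1.4)[:,:,::-1])
E
```

```text
t 10.6 tcp [0.6135 0.2068 0.1281] jaw 5.2 q [0.24 0.33 1.24 0.   1.57 0.15] F [-3.4  1.1  8.7] w 0.0221
delta cm [-0.18 -0.14 -2.34] turn -0.1
```

View pics/v3.png

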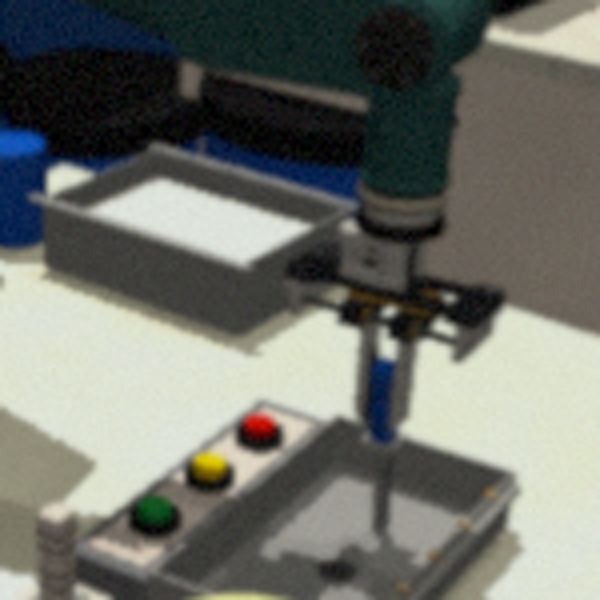

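Force and height match a 10° pivot about the tip (z fell 2.2 mm, force did not rise). Continuing the arc.

Call:
carry_out:
  targets:
    - [1,0.27,0,1.23,0]
    - [1,0.38,0,1.21,0]
    - [1,0.48,0,1.17,0]
    - [1,0.58,0,1.12,0]
    - [1,0,0,0,0]

```text
time: 11.15
tool_pos: [0.6186, 0.1559, 0.1114]
ee_rot: [0.872, 1.567, -0.61]
wrist_force: [-3.1, -4.8, 10.5]
width: 0.0223
```

Call:
carry_out:
  targets:
    - [1,0.68,0,1.07,0]
    - [1,0.77,0,1,0]
    - [1,0.85,0,0.93,0]
    - [1,0,0,0,0]

```text
time: 11.55
tool_pos: [0.6223, 0.1239, 0.0885]
ee_rot: [0.646, 1.563, -0.838]
wrist_force: [-1.0, -0.9, 4.3]
width: 0.0217
```

```bash
python3 - <<'E'
from h import *
go([.611,.2308,.1303],5.3); t=snap('scene','sc4'); c=t['image'][70:220,290:440]; c=cv2.resize(c,(600,600),interpolation=cv2.INTER_CUBIC)
cv2.imwrite('pics/v4.png',cv2.convertScaleAbs(c,alpha=1.4)[:,:,::-1])
E
```

```text
t 11.55 tcp [0.6223 0.1239 0.0885] jaw 5.0 q [ 0.11  0.32  1.33 -0.01  1.49  0.02] F [-1.  -0.9  4.3] w 0.0217
delta cm [ -4.24  -0.18 -10.72] turn -0.3
```

View pics/v4.png

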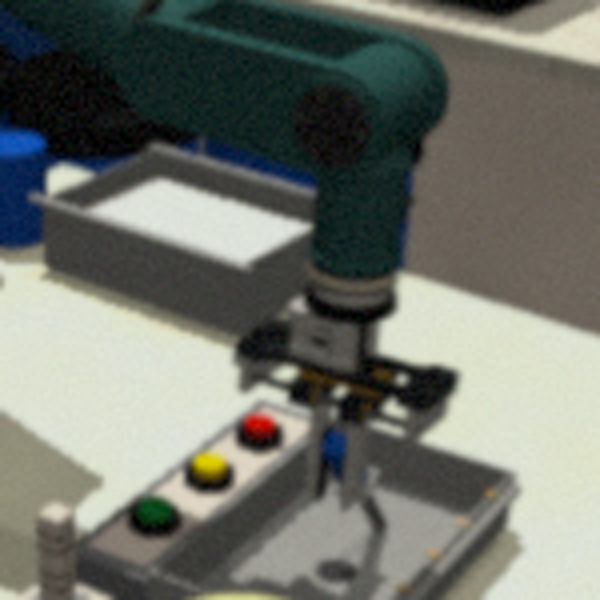

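The trier leans about 45° with the tip on the floor (crop (378,528)) and the handle still in the pads.

Call:
carry_out:
  targets:
    - [1,0.93,0,0.85,0]
    - [1,1,0,0.77,0]
    - [1,1.07,0,0.68,0]
    - [1,0,0,0,0]

```text
time: 12.0
tool_pos: [0.624, 0.1036, 0.0554]
ee_rot: [1.113, 1.567, -0.371]
wrist_force: [1.2, -1.3, 2.1]
width: 0.0217
```

Call:
carry_out:
  targets:
    - [1,1.12,0,0.58,0]
    - [1,1.17,0,0.48,0]
    - [1,0.9,0,0.3,0]
    - [1,0,0,0,0]

```text
time: 12.4
tool_pos: [0.6226, 0.092, 0.0209]
ee_rot: [-1.824, 1.568, 2.978]
wrist_force: [1.7, -1.2, 0.8]
width: 0.022
```

```bash
python3 - <<'E'
from h import *
go([.611,.2308,.1303],5.3)
E
```

```text
t 12.4 tcp [0.6226 0.092  0.0209] jaw 5.1 q [ 0.06  0.36  1.41  0.    1.37 -0.03] F [ 1.7 -1.2  0.8] w 0.022
delta cm [-10.93   0.04 -13.94] turn -0.2
```

Call:
carry_out:
  targets:
    - [1,0.4,0,0.1,0]
    - [1,0.4,0,0.1,0]
    - [1,0,0,0,0]
    - [1,0,0,0,0]

```text
time: 12.8
tool_pos: [0.6237, 0.0904, 0.0149]
ee_rot: [-2.12, 1.57, 2.682]
wrist_force: [0.5, -0.7, 0.5]
width: 0.0223
```

Call:
carry_out:
  targets:
    - [1,0.4,0,0,0]
    - [1,0,0,0,0]
    - [1,0,0,0,0]

```text
time: 13.1
tool_pos: [0.6239, 0.0906, 0.011]
ee_rot: [3.111, 1.57, 1.63]
wrist_force: [-0.4, 0.3, 0.1]
width: 0.0218
```

Call:
carry_out:
  targets:
    - [1,0.3,0,0,0]
    - [1,0,0,0,0]
    - [1,0,0,0,0]

```text
time: 13.4
tool_pos: [0.6239, 0.0902, 0.0081]
ee_rot: [3.097, 1.571, 1.615]
wrist_force: [1.0, -0.3, 0.3]
width: 0.0217
```

```bash
python3 - <<'E'
from h import *
go([.624,.09,.2],5.3)
t=snap('wrist','w5'); cv2.imwrite('pics/v5.png',cv2.convertScaleAbs(t['image'],alpha=1.4)[:,:,::-1])
E
```

```text
t 13.4 tcp [0.6239 0.0902 0.0081] jaw 5.1 q [ 0.05  0.37  1.43  0.    1.34 -0.04] F [ 1.  -0.3  0.3] w 0.0217
delta cm [-1.919e+01  1.000e-02  2.000e-02] turn -0.2
```

View pics/v5.png

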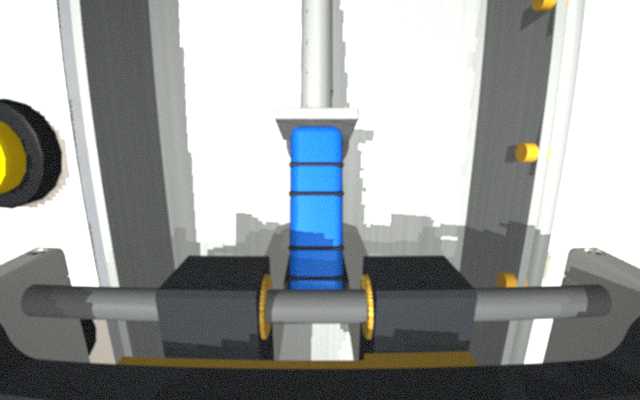

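The wrist view shows the trier nearly flat along the basin, with the shaft up at (318,50) and the handle at (316,200). Open and rise.

Call:
carry_out:
  targets:
    - [0,0,0,0,0]
    - [0,0,0,0,0]
    - [0,0,0,0,0]
    - [0,0,0,0,0]
    - [0,0,0,0,0]
    - [0,0,0,0,0]
    - [0,0,0,0,0]
    - [0,-2,0,0,0]
    - [0,-4,0,0,0]
    - [0,-4,0,0,0]
    - [0,-4,0,0,0]
    - [1,-4,0,0,0]
    - [1,-1,0,0,0]
    - [1,0,0,0,0]
    - [1,0,0,0,0]
    - [1,0,0,0,0]

```text
time: 15.05
tool_pos: [0.6226, 0.09, 0.1948]
ee_rot: [-1.629, 1.565, -3.11]
wrist_force: [0.4, 0.1, -0.8]
width: 0.0576
```

```bash
python3 - <<'E'
from h import *
t=snap('wrist','w6'); cv2.imwrite('pics/v6.png',cv2.convertScaleAbs(t['image'],alpha=1.4)[:,:,::-1])
go([.4805,.136,.12],5.3); print(proj(t,[[.4805,.136,.058],[.4886,.046,.058],[.472,.2275,.058]]))
E
```

```text
t 15.1 tcp [0.6227 0.09   0.195 ] jaw 5.1 q [ 0.05  0.27  1.18  0.    1.7  -0.04] F [-0.4 -0.8 -0.4] w 0.0537
delta cm [  7.57 -13.71  -5.85] turn -0.2
[[177.18685387 130.43257461]
 [185.46077016 217.65277575]
 [169.21110503  31.57880404]]
```

View pics/v6.png

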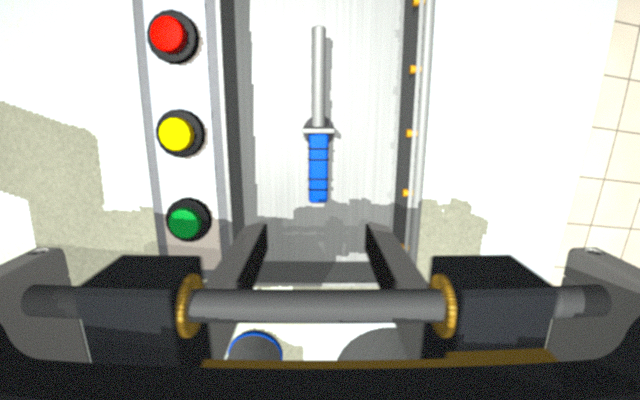

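The trier lies flat in the basin (tip (318,28), handle end (318,200)). The yellow cap is at (174,134) and the green at (185,220), near the predictions. On to the keys.

Call:
carry_out:
  targets:
    - [1,0,-2.5,-1,0]
    - [1,0,-4,-1.7,0]
    - [1,0,-4,-1.7,0]
    - [1,0,-3.2,-1.45,0]
    - [1,3,0,0,0]
    - [1,4,0,0,0]
    - [1,1,0,0,0]
    - [1,0,0,0,0]
    - [1,0,0,0,0]
    - [1,0,0,0,0]

```text
time: 16.1
tool_pos: [0.4837, 0.1362, 0.1201]
ee_rot: [1.678, 1.567, 0.196]
wrist_force: [0.6, -0.3, -0.2]
width: 0.0006
```

```bash
python3 - <<'E'
from h import *
s=load('w6'); print([atz(s,*p,.06).round(4) for p in((174,134),(185,220))]); go([.4805,.136,.06],5.3)
E
```

```text
[array([0.4781, 0.1324, 0.06  ]), array([0.4889, 0.0441, 0.06  ])]
t 16.1 tcp [0.4837 0.1362 0.1201] jaw 5.1 q [0.16 0.01 1.62 0.   1.51 0.07] F [ 0.6 -0.3 -0.2] w 0.0006
delta cm [ 6.01 -0.34 -0.  ] turn -0.2
```

Call:
carry_out:
  targets:
    - [1,2.5,-0.4,0.15,0]
    - [1,2.2,0,0,0]
    - [1,0.5,0,0,0]
    - [1,0,0,0,0]
    - [1,0,0,0,0]

```text
time: 16.6
tool_pos: [0.4791, 0.1343, 0.068]
ee_rot: [1.582, 1.569, 0.1]
wrist_force: [-1.9, -1.7, 2.3]
width: 0.0003
```

Call:
carry_out:
  targets:
    - [1,0.3,0,0,0]
    - [1,0.2,0,0,0]
    - [1,0,0,0,0]

```text
time: 16.9
tool_pos: [0.4796, 0.1344, 0.0659]
ee_rot: [1.585, 1.567, 0.105]
wrist_force: [-8.3, -1.3, 18.2]
width: 0.0004
```

Call:
carry_out:
  targets:
    - [1,0.2,0,0,0]
    - [1,0.2,0,0,0]
    - [1,0,0,0,0]

```text
time: 17.2
tool_pos: [0.4797, 0.1345, 0.0655]
ee_rot: [1.566, 1.566, 0.086]
wrist_force: [-14.7, -3.5, 33.9]
width: 0.0006
```

Call:
carry_out:
  targets:
    - [1,-0.5,0,0,0]
    - [1,-0.3,0,0,0]
    - [1,0,0,0,0]

```text
time: 17.5
tool_pos: [0.4798, 0.1345, 0.0668]
ee_rot: [1.662, 1.567, 0.181]
wrist_force: [0.4, 0.3, 3.8]
width: 0.0004
```

Call:
carry_out:
  targets:
    - [1,-0.3,0,0,0]
    - [1,0,0,0,0]
    - [1,0,0,0,0]

```text
time: 17.8
tool_pos: [0.4792, 0.1344, 0.0683]
ee_rot: [1.732, 1.569, 0.251]
wrist_force: [2.1, 0.5, 2.0]
width: 0.0005
```

Call:
carry_out:
  targets:
    - [1,-0.3,0,0,0]
    - [1,0,0,0,0]
    - [1,0,0,0,0]

```text
time: 18.1
tool_pos: [0.478, 0.1342, 0.0708]
ee_rot: [-1.597, 1.57, -3.078]
wrist_force: [0.5, 0.0, 1.7]
width: 0.0002
```

The yellow key shows a spring trace: about 4 N near the bottom, a hard stop at about 0.066, and it followed the finger back up. Now the green key.

Call:
carry_out:
  targets:
    - [1,-2,0,0,0]
    - [1,-2,0,0,0]
    - [1,0,0,0,0]
    - [1,0,0.1,3,0]
    - [1,0,0.1,3,0]
    - [1,0,0,3,0]
    - [1,0,0,0,0]
    - [1,0,0,0,0]

```text
time: 18.9
tool_pos: [0.4873, 0.0447, 0.1096]
ee_rot: [-1.945, 1.568, 2.856]
wrist_force: [0.2, -0.6, -0.8]
width: 0.0004
```

```bash
python3 - <<'E'
from h import *
go([.4887,.045,.074],5.3)
E
```

```text
t 18.9 tcp [0.4873 0.0447 0.1096] jaw 5.1 q [-0.02 -0.01  1.66  0.    1.49 -0.11] F [ 0.2 -0.6 -0.8] w 0.0004
delta cm [ 3.56  0.15 -0.01] turn -0.2
```

Call:
carry_out:
  targets:
    - [1,2,0.1,0,0]
    - [1,1.5,0,0,0]
    - [1,0.3,0,0,0]
    - [1,0.3,0,0,0]
    - [1,0,0,0,0]

```text
time: 19.4
tool_pos: [0.4891, 0.0457, 0.0704]
ee_rot: [-2.516, 1.57, 2.287]
wrist_force: [-0.7, 1.5, 1.5]
width: 0.0005
```

Call:
carry_out:
  targets:
    - [1,0.3,0,0,0]
    - [1,0.2,0,0,0]
    - [1,0,0,0,0]

```text
time: 19.7
tool_pos: [0.49, 0.0454, 0.0662]
ee_rot: [2.029, 1.569, 0.548]
wrist_force: [-1.6, 1.4, 4.1]
width: 0.0001
```

Call:
carry_out:
  targets:
    - [1,0.2,0,0,0]
    - [1,0.2,0,0,0]
    - [1,0,0,0,0]

```text
time: 20.0
tool_pos: [0.4902, 0.0454, 0.0659]
ee_rot: [1.829, 1.568, 0.349]
wrist_force: [-9.5, 2.2, 20.6]
width: -0.0
```

Call:
carry_out:
  targets:
    - [1,-1,0,0,0]
    - [1,-2,0,0,0]
    - [1,-4,0,0,0]
    - [1,-4,0,0,0]
    - [1,-4,0,0,0]
    - [1,0,0,0,0]
    - [1,0,0,0,0]
    - [1,0,0,0,0]

```text
time: 20.8
tool_pos: [0.4888, 0.0447, 0.2094]
ee_rot: [-1.605, 1.568, -3.086]
wrist_force: [-0.6, -0.2, 0.8]
width: 0.0005
```

```bash
python3 - <<'E'
from h import *
t=snap('scene','sc7'); w=snap('top','top7'); A=cv2.resize(t['image'][140:310,140:440],(800,453),interpolation=cv2.INTER_CUBIC)
cv2.imwrite('pics/v7.png',cv2.convertScaleAbs(A,alpha=1.4)[:,:,::-1])
E
```

```text
(no output)
```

View pics/v7.png

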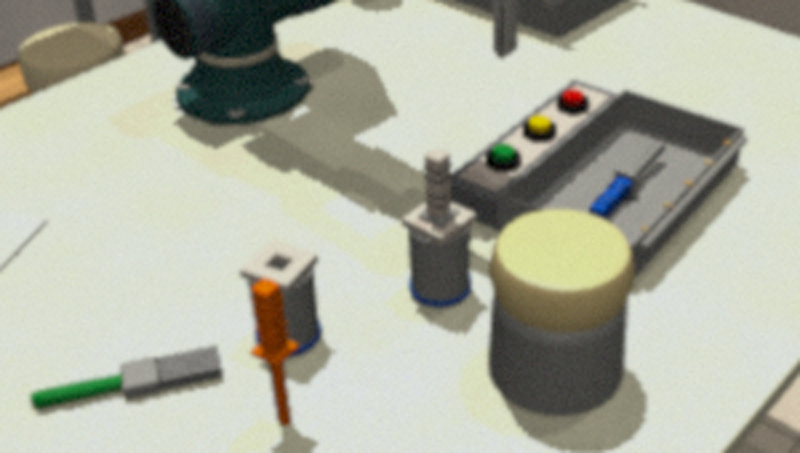

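The final view shows the trier flat in the basin (612,190), its holder empty (280,262) and the spatula standing (437,190). The cheese and brush are unmoved, and the keys are up with the arm clear. Handing in.

```bash
python3 -c "
from bench import robot
print(robot.close_job())"
```

```text
the job is handed in; nothing more can be done
None
```

The job is handed in after about 21 s of the allowed 53 s; no verdict was reported.

- **Trier:** I drew the blue-handled trier out of its holder and lowered it until its tip touched the basin floor, where the force reading rose to about 7 N. I then tilted it about the tip until it was almost flat and let go. The wrist picture after release and the last scene picture both show it lying flat on the basin floor.
- **Keys:** I pressed yellow first, then green. Each showed its spring force of about 4 N and a hard stop about 6 mm down. The yellow key was felt coming back up under the finger. For green there is only the last picture, at coarse resolution, which shows all three keys up. Red was not touched.
- **Forces:** The highest force read was about 37 N in all, through the closed fingertips at the bottom of the yellow press. That is near the 40 N limit on what the arm or gripper's body may press with. Readings were taken only at the end of each move, so the true peak could be slightly higher.
- **Bystanders:** In the last picture the spatula stands in its holder, and the cheese, the brush and the orange look-alike look unmoved. The arm is clear of everything.
- **Disagreement:** The top and wrist cameras differed by about 4 mm on the trier's position. I aimed near the wrist camera's reading, and the grip closed properly on the 22 mm handle.

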